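# Open a tight twist-off jar one-handed in a jar brace

## Robot

A 6-joint arm with a two-finger parallel gripper is mounted at the origin on a cart in front of the work surface, level with it; the furniture and walls round the work are solid. World frame = base frame: x ahead of the robot, y to its left, z up, the work surface at z = 0. Lengths are in m, angles in rad, forces in N, time in s.
With the tool pointing down it reaches from about 0.35 to 0.875 m from the base axis. Payload 4.2 kg.
Tool frame: the origin (TCP) lies at the very end of the fingers, on their centre line; the grasp point (between the pads) lies 19 mm behind it; z points along the fingers, y is the line along which they close (so a half turn about z gives the same grasp; the last joint's range is limited). The gripper opens to 85 mm and grips with 20 to 120 N. Pads are 22 mm wide; open, the fingers measure 114 mm over their backs; the gripper's body (76 mm by 85 mm) begins 54 mm behind the grasp point. The pads swing forward as they close: fully open they stand 13 mm farther back than shut.
Start: joints at [-0.863, 0.385, 0.008, 0, -1.194, -0.259], TCP at [0.271, -0.563, 0.21] pointing down, gripper open.
Joint ranges: [-3.14, 3.14], [-1.21, 2.06], [-1.07, 1.41], [-3.16, 2.05], [-2.99, -0.16], [-3.1, 3.1]. Speed limits (rad/s): [2.79, 2.79, 3.14, 3.14, 3.14, 3.14].

## Interface

Orientations are given as a unit quaternion [x, y, z, w].
In Python, from cell import robot gives the robot as it stands. The module is installed in compiled form; this text tells all that it offers.
- The arm moves only by the tool play_rows, never from a script. Its argument "plan" is a list that holds one entry, the list of rows, each a list of 7 numbers: the turn, a rotation vector about the tool's x, y, z in rad, then the shift along the tool's x, y, z in m, then the closure, from 0 (fully open) to 1 (shut). In form: [[[rx, ry, rz, dx, dy, dz, gripper], ...]]. A call has 1 to 8 rows; each row is the pose to reach, as a shift and turn from the pose commanded when the call began, along the tool's axes at that moment; what a row does not reach only later rows make up. A row lasts 1/10 s, in which the tool goes at most 50 mm and 8.59 degrees, less where a joint would pass 70% of its speed; a pose out of reach is approached as far as the arm can. A call with a gripper value outside its range is refused whole. The fingers move at their own pace and stop on an object; "newtons" is the grip in N (left out, the last holds). Time passes only in rows, so rows that repeat a pose let the fingers close. It gives the time, the measured TCP pose, the force, the opening and the grip force at its end, in the units of the state.
- robot.get_state(): the state, without advancing time (a new reading comes with each control period).
- robot.capture(name): name is "scene" or "side" or "wrist"; returns the picture (400x640x3 uint8, red, green, blue); there is no depth.
- robot.camera_params(name): a dict with "camera_matrix" (3x3 intrinsics, pixels), "distortion" ([k1, k2, p1, p2, k3] as OpenCV has them; the pictures are not rectified), "rvec" (rotation vector, rad) and "tvec" (3), from world to camera coordinates, as OpenCV has them; the wrist camera has in their place "mount" (4x4, takes a point from camera to tool coordinates, whose origin is the TCP and whose axes are the flange's). Camera axes: x right, y down, z forward; pixel columns grow to the right and rows downward; lengths in m; the calibration is good to about 2 mm. A picture is of the moment at which its call begins: read the wrist's pose just before it. camera_params takes no time and is no camera call.
- robot.finish_job(): hands the job in; it is judged then, once.
The state is a dict: "t": time; "joint_pos": joint angles; "dq": joint speeds; "joint_torque": joint torques, N m; "eef_pos": TCP position; "tool_rot": TCP orientation; "force": force on the tool from outside, world axes, zero at the start; "torque": the same for the moment, N m; "width": finger opening in m; "finger_force": force on a finger pad.
Only numpy, scipy, OpenCV 4.12 (cv2) and the standard library are available. Lean on these libraries where they do the work, as an engineer would, in place of code of your own. Each camera call takes 0.05 s, during which the arm holds its last target. There are 200 camera calls.

## Task

Open the six-sided glass jar of nuts one-handed with the jar brace: lift the jar across (never letting it fall), stand it fully home in the brace's six-sided socket with its cap still tight, and there turn the cap anticlockwise, only until its threads let go. Then lift the cap off and finish while still holding it level over the jar's mouth, about a finger's breadth clear of it, with the jar left seated in the brace; do not put the cap down or let it go. Do not tip the jar over, and leave the spoon, the tumbler and the salt shaker where they are.

Things in the scene. Friction and masses are not known exactly. Their poses are not given: they have to be found in the camera images.
- jar: Six-sided clear glass jar of hazelnuts, blank paper label on one flat, loose, 0.21 to 0.39 kg, standing at any yaw with its cap tight. Origin: centre of the foot, z up. 64 mm across the flats, 74 mm across the corners; two of the corners lie on its +-x axis. Upright sides to 62 mm, shoulder at 68 mm above the foot. It can be carried by the cap.
- jar_rim (a point): Centre of the jar's mouth, 86 mm above its foot. The neck under it is round, 44 mm wide, from the shoulder up to here, with four slanting raised thread ribs 90 degrees apart (53 mm wide over the ribs).
- cap: Grey metal twist-off cap of the jar, a loose part, finely fluted side, 60 mm wide, 17 mm high, 0.07 kg. Origin: centre of its skirt's lower edge, z up. When tight this is 73.6 mm above the jar's foot (5.5 mm above the shoulder), and its x axis agrees with the jar's. Four lugs inside hook under the jar's ribs; until free, pulling up lifts the jar too.
- cap_top (a point): Centre of the cap's flat top, 17 mm above its lower edge. A sprung liner presses about 30 N on the rim: up to 1 N m turns the cap. Turned anticlockwise from above, relative to the jar, it rises 2.5 mm and is free at 0.9 rad; it lifts straight off from there to 1.3 rad; at about 1.35 rad its lugs run against the next ribs. Clockwise is blocked.
- brace: Jar brace: white plastic stand, fixed to the worktop by four black suction feet. Origin: centre of its underside, z up. Base plate 128 mm square, 6 mm thick; feet 42 mm wide at its corners, up to 8.5 mm high. In its middle stands a six-sided socket, rim 34 mm above the worktop, walls 8 mm thick, a short rib on each.
- brace_socket (a point): Centre of the socket's floor, 6 mm above the worktop; the seated jar's foot stands here. Inside 67 mm across the flats, two of the corners on the brace's +-x axis like the jar's, the upper 5 mm flared at 45 degrees. The jar fits at every 60 degrees, with about 0.09 rad of play either way before the walls stop it turning.
- spoon: Steel table spoon, 201 x 43 x 14 mm, lying on the worktop behind the work. Bystander.
- tumbler: Clear glass tumbler, 81 mm across, 93 mm high, standing behind the work. Bystander.
- shaker: Glass salt shaker with grey top, 44 mm across, 90 mm high, standing behind the work. Bystander.
Things that resemble listed ones, but are neither listed nor needed, are in the scene too. Several things have the shape of the cap; the one meant has the colours described above.

How it is judged:
On the way, in this order (a step that is already met when the one before it is completed fails the run):
1. the jar stands fully home in the brace's socket, its cap still tight (z of jar in the frame of brace below 0.009 m and horizontal distance between jar and brace below 0.005 m and angle between jar's own z axis and vertical below 0.06 rad and angle between the x axis of cap and the x axis of jar, either way round below 0.25 rad and z of cap in the frame of jar below 0.0755 m), for 0.3 s.
2. with the jar seated in the brace, the gripped cap has been turned until its threads have let go (z of jar in the frame of brace below 0.009 m and horizontal distance between jar and brace below 0.005 m and angle between jar's own z axis and vertical below 0.06 rad and angle between the x axis of cap and the x axis of jar, either way round above 0.85 rad and z of cap in the frame of jar above 0.0752 m and contact force between the fingers and cap above 1 N), for 0.1 s.
At the end, for the whole second after the job is handed in: The jar is upright (within 0.06 rad) and home in the socket (foot within 3 mm of the floor, within 5 mm of centre); the cap is gripped by the fingers, still, level within 0.2 rad, centred over the mouth within 20 mm, its lower edge 3 to 40 mm above the rim, touching neither jar nor brace (z of jar in the frame of brace below 0.009 m and horizontal distance between jar and brace below 0.005 m and angle between jar's own z axis and vertical below 0.06 rad and z of cap in the frame of jar between 0.089 and 0.126 m and horizontal distance between cap and jar below 0.02 m and angle between cap's own z axis and vertical below 0.2 rad and contact force between the fingers and cap above 2 N and contact force between cap and jar below 0.05 N and contact force between cap and brace below 0.05 N and linear speed of each of cap, jar below 0.03 m/s); the arm keeps its last pose, push and grip.
It fails at once if the cap is unscrewed while the jar is not seated in the brace (angle between the x axis of cap and the x axis of jar, either way round above 0.5 rad and z of cap in the frame of jar below 0.086 m and not (z of jar in the frame of brace below 0.009 m and horizontal distance between jar and brace below 0.005 m and angle between jar's own z axis and vertical below 0.06 rad)).
It fails at once if the cap is turned on past where the threads let go while still down on the neck (angle between the x axis of cap and the x axis of jar, either way round above 1.45 rad and z of cap in the frame of jar below 0.081 m).
It fails at once if the jar is let go in the air (height (world z) of jar above 0.02 m and contact force between the fingers and cap below 0.05 N and contact force between the fingers and jar below 0.05 N and contact force between jar and brace below 0.05 N).
It fails at once if the jar is tipped over (angle between jar's own z axis and vertical above 0.6 rad).
It fails at once if the spoon, the tumbler or the salt shaker is moved (distance of any of spoon, tumbler, shaker from where it was at the start of the episode above 0.02 m).
It also fails if it takes over 48 s, if anything falls off the work surface, if the arm or the gripper's body presses on something with over 40 N, if the wrist force passes 120 N, or if a joint passes its speed limit or range.

## Working session

There is one attempt and no reset: what is moved stays moved. The work goes in short steps, Python scripts to look and compute and a tool call to move; the robot and the scene stay as the last step left them, time stands still between calls to the robot, and variables do not carry over. Pictures are saved under pics/ and viewed, at most 10 in all, crops included, and the job is handed in when it is done.

Besides the shell and the picture viewer there is one more tool, called after "Request:" as name(argument=value, ...), one argument or row to a line, values as JSON. play_rows: Moves the arm, as the interface text tells. Its arguments: {"type":"object","properties":{"plan":{"type":"array","items":{"type":"array","items":{"type":"array","items":{"type":"number"}}}},"newtons":{"type":"number"}},"required":["plan"]}

```bash
mkdir -p pics; python3 - <<'E'
from cell import robot
import cv2,numpy as np,json
s=robot.get_state();print(s)
for n in("scene","side","wrist"):
    p=robot.camera_params(n);print(n,p)
    im=robot.capture(n);cv2.imwrite(f"pics/{n}0.png",im[:,:,::-1])
E
```

```text
{'t': 0.0, 'joint_pos': array([-8.63431836e-01,  3.85562253e-01,  6.60671226e-03, -5.21239501e-04,
       -1.19400399e+00, -2.58617845e-01]), 'dq': array([ 0.00015575,  0.00057718,  0.00227135, -0.00021655,  0.00170384,
        0.00143442]), 'joint_torque': array([ 1.19201020e-03, -3.92286086e+01,  1.88406676e+01,  4.18643698e+00,
       -4.63395481e-03,  2.33286158e-05]), 'eef_pos': array([ 0.2708966 , -0.56252557,  0.20870742]), 'tool_rot': array([-2.22401555e-01,  9.74954522e-01,  1.07037559e-03, -2.87803406e-04]), 'force': array([-0.85875783,  0.56611231, -0.13538748]), 'torque': array([-0.03050347,  0.04737378,  0.04006624]), 'finger_force': 0.0, 'width': 0.08553363480285367}
scene {'camera_matrix': array([[479.12076243,   0.        , 327.03187906],
       [  0.        , 479.12076243, 192.35567082],
       [  0.        ,   0.        ,   1.        ]]), 'distortion': array([-0.1140111,  0.       ,  0.       ,  0.       ,  0.       ]), 'rvec': array([ 1.97978432, -1.06578057,  0.55326076]), 'tvec': array([-0.36467017,  0.3110061 ,  0.67008827])}
side {'camera_matrix': array([[448.6
[... 256 characters left out ...]
, -2.54263917,  1.64507051]), 'tvec': array([0.55502916, 0.14263544, 0.80083631])}
wrist {'camera_matrix': array([[313.01196313,   0.        , 318.53581596],
       [  0.        , 313.01196313, 199.26280153],
       [  0.        ,   0.        ,   1.        ]]), 'distortion': array([-0.03155527,  0.        ,  0.        ,  0.        ,  0.        ]), 'mount': array([[ 1.44695670e-05, -9.63630089e-01, -2.67239691e-01,
         6.79433187e-02],
       [ 9.99999915e-01,  1.23896459e-04, -3.92609309e-04,
        -5.14909980e-04],
       [ 4.11440194e-04, -2.67239662e-01,  9.63630009e-01,
        -1.64028289e-01],
       [ 0.00000000e+00,  0.00000000e+00,  0.00000000e+00,
         1.00000000e+00]])}
```

View pics/scene0.png

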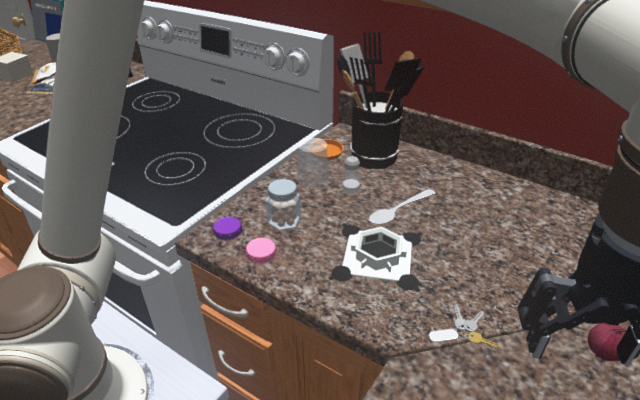

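View pics/side0.png

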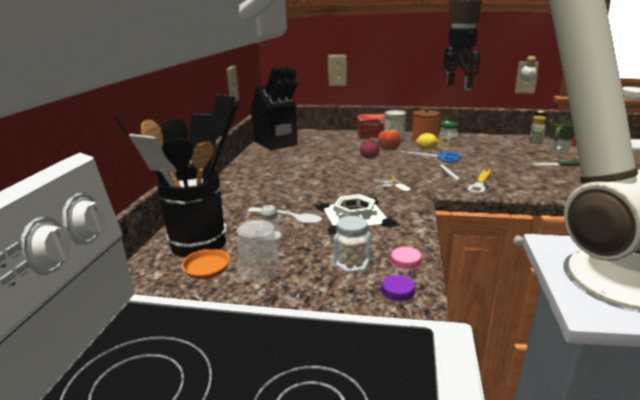

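```bash
cat > h.py <<'E'
import cv2,numpy as np
from cell import robot
from scipy.spatial.transform import Rotation as R
def extr(n,s=None):
    p=robot.camera_params(n);K=p["camera_matrix"];D=p["distortion"]
    if n=="wrist":
        T=np.eye(4);T[:3,:3]=R.from_quat(s["tool_rot"]).as_matrix();T[:3,3]=s["eef_pos"]
        M=np.linalg.inv(T@p["mount"])
        return K,D,cv2.Rodrigues(M[:3,:3])[0],M[:3,3]
    return K,D,p["rvec"],p["tvec"]
def toplane(E,uv,z):
    K,D,r,t=E;uv=np.array(uv,float).reshape(-1,1,2)
    d=cv2.undistortPoints(uv,K,D).reshape(-1,2);d=np.c_[d,np.ones(len(d))]
    Rm=cv2.Rodrigues(np.asarray(r,float))[0];c=-Rm.T@np.asarray(t).ravel();w=d@Rm
    return c+w*((z-c[2])/w[:,2])[:,None]
def proj(E,P): 
    K,D,r,t=E;return cv2.projectPoints(np.array(P,float).reshape(-1,1,3),np.asarray(r,float),np.asarray(t,float),K,D)[0].reshape(-1,2)
E
python3 - <<'E'
from h import *
for n,cap,soc in(("scene",(282.5,186),(380,237)),("side",(352,226),(355,203))):
    E=extr(n);print(n,toplane(E,cap,.0906),toplane(E,soc,.034))
a=cv2.imread("pics/scene0.png")[165:295,195:445];cv2.imwrite("pics/c1.png",cv2.resize(a,None,fx=3.2,fy=3.2,interpolation=cv2.INTER_CUBIC))
E
```

```text
scene [[0.51121007 0.00766954 0.0906    ]] [[ 0.54131534 -0.20379403  0.034     ]]
side [[0.50870736 0.02266865 0.0906    ]] [[ 0.52642378 -0.20349624  0.034     ]]
```

View pics/c1.png

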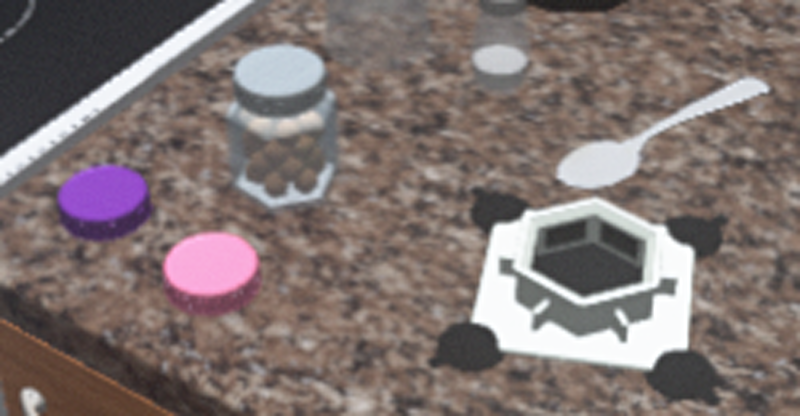

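Request:
play_rows(
  plan=[
    [[0,0,0,-0.393,0.208,0.06,0],[0,0,0,-0.393,0.208,0.06,0],[0,0,0,-0.393,0.208,0.06,0],[0,0,0,-0.393,0.208,0.06,0],[0,0,0,-0.393,0.208,0.06,0],[0,0,0,-0.393,0.208,0.06,0],[0,0,0,-0.393,0.208,0.06,0],[0,0,0,-0.393,0.208,0.06,0]],
  ],
)

```text
t: 0.95
eef_pos: [0.5071, -0.2421, 0.156]
tool_rot: [-0.223, 0.975, 0.0, -0.0]
force: [1.1, -0.6, 0.2]
width: 0.0857
finger_force: 0.0
```

Request:
play_rows(
  plan=[
    [[0,0,0,-0.04,0.022,0.01,0],[0,0,0,-0.04,0.022,0.01,0],[0,0,0,-0.04,0.022,0.01,0]],
  ],
)

```text
t: 1.25
eef_pos: [0.533, -0.2058, 0.1456]
tool_rot: [-0.224, 0.975, 0.0, -0.001]
force: [-0.8, -1.1, -1.2]
width: 0.0855
finger_force: 0.0
```

```bash
cat > snap.py <<'E'
import sys
from h import *
import pickle
s=robot.get_state();im=robot.capture("wrist");n=sys.argv[1]
cv2.imwrite(f"pics/{n}.png",im[:,:,::-1]);pickle.dump((s,im),open(n+".pkl","wb"))
print(s["t"],s["eef_pos"].round(4),s["tool_rot"].round(4),s["joint_pos"].round(3))
E
python3 snap.py w1
```

```text
1.25 [ 0.533  -0.2058  0.1456] [-2.236e-01  9.747e-01  3.000e-04 -8.000e-04] [-0.085  0.349 -0.218 -0.    -1.005 -1.035]
```

View pics/w1.png

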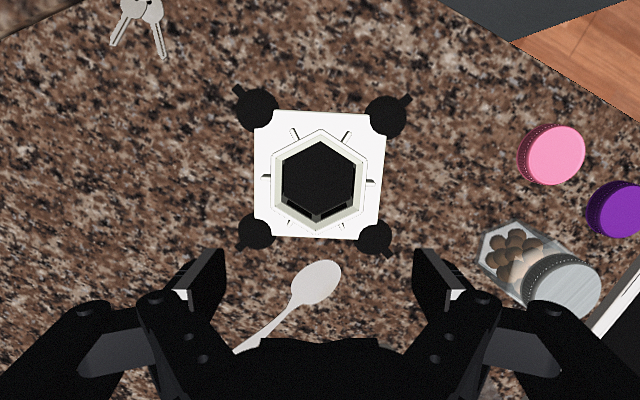

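```bash
python3 - <<'E'
import cv2,numpy as np
a=cv2.imread("pics/w1.png")
z=lambda b,f:cv2.resize(b,None,fx=f,fy=f,interpolation=cv2.INTER_CUBIC)
l=z(a[100:250,245:395],4);cv2.imwrite("pics/w1b.png",l[:600])
E
```

```text
(no output)
```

View pics/w1b.png

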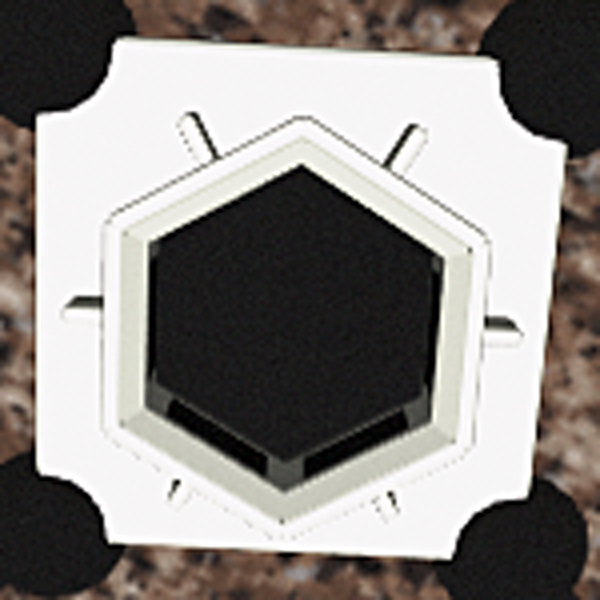

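Request:
play_rows(
  plan=[
    [[0,0,0,-0.065,0.205,-0.015,0],[0,0,0,-0.065,0.205,-0.015,0],[0,0,0,-0.065,0.205,-0.015,0],[0,0,0,-0.065,0.205,-0.015,0],[0,0,0,-0.065,0.205,-0.015,0],[0,0,0,-0.065,0.205,-0.015,0],[0,0,0,-0.065,0.205,-0.015,0]],
  ],
)

```text
t: 2.0
eef_pos: [0.5024, 0.0051, 0.1617]
tool_rot: [-0.222, 0.975, -0.0, 0.0]
force: [0.3, -0.4, 0.6]
width: 0.0854
finger_force: 0.0
```

```bash
python3 snap.py w2
```

```text
2.0 [0.5024 0.0051 0.1617] [-2.22e-01  9.75e-01 -0.00e+00  3.00e-04] [ 0.334  0.22  -0.36   0.    -0.991 -1.457]
```

View pics/w2.png

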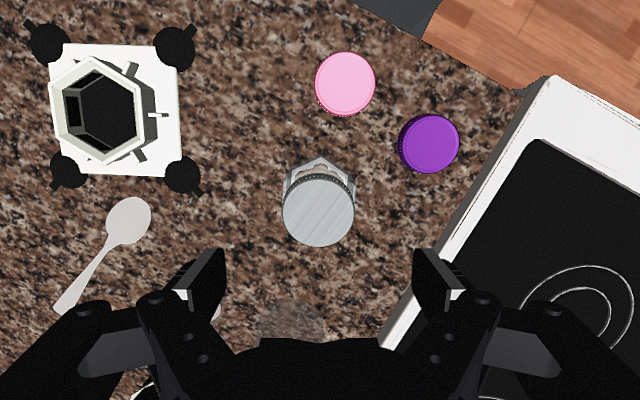

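```bash
python3 - <<'E'
import pickle
from h import *
from scipy.optimize import least_squares
s=pickle.load(open("w1.pkl","rb"))[0];E=extr("wrist",s)
inn=np.array([(302,138),(472,250),(457,440),(282,522),(121,425),(122,232)])/4+[245-.375,100-.375]
out=np.array([(302,117),(490,240),(470,455),(282,540),(105,432),(105,222)])/4+[245-.375,100-.375]
def hx(c,a,r,z): 
    k=a-np.arange(6)*np.pi/3
    return np.c_[c[0]+r*np.cos(k),c[1]+r*np.sin(k),np.full(6,z)]
A=toplane(E,inn,.034);B=toplane(E,out,.034);c=A.mean(0);print(c,B.mean(0))
d=A-c;print(np.hypot(*d[:,:2].T),np.degrees(np.arctan2(d[:,1],d[:,0])))
d=B-B.mean(0);print(np.hypot(*d[:,:2].T),np.degrees(np.arctan2(d[:,1],d[:,0])))
s=pickle.load(open("w2.pkl","rb"))[0];E=extr("wrist",s)
c=toplane(E,[(319,211.5),(283,211),(355,211),(319,176),(319,247)],.0906);print(c)
a=cv2.imread("pics/w2.png")[140:260,260:380]
cv2.imwrite("pics/w2b.png",cv2.convertScaleAbs(cv2.resize(a,None,fx=5,fy=5,interpolation=cv2.INTER_CUBIC),alpha=1.3))
E
```

```text
[ 0.52835306 -0.20935527  0.034     ] [ 0.52852643 -0.20934503  0.034     ]
[0.04445324 0.04450171 0.04485233 0.04422441 0.04443328 0.04466907] [-156.79523019  142.6264013    83.50105896   22.5508915   -36.87247182
  -96.74015659]
[0.04906287 0.04912225 0.04943549 0.04858578 0.04840812 0.04898141] [-156.6184252   143.02510938   82.08352185   22.90885725  -37.27167322
  -96.8081558 ]
[[ 0.50905998  0.00798189  0.0906    ]
 [ 0.52097765 -0.01776707  0.0906    ]
 [ 0.49640596  0.03337352  0.0906    ]
 [ 0.48341896 -0.00434475  0.0906    ]
 [ 0.53641232  0.02113158  0.0906    ]]
```

View pics/w2b.png

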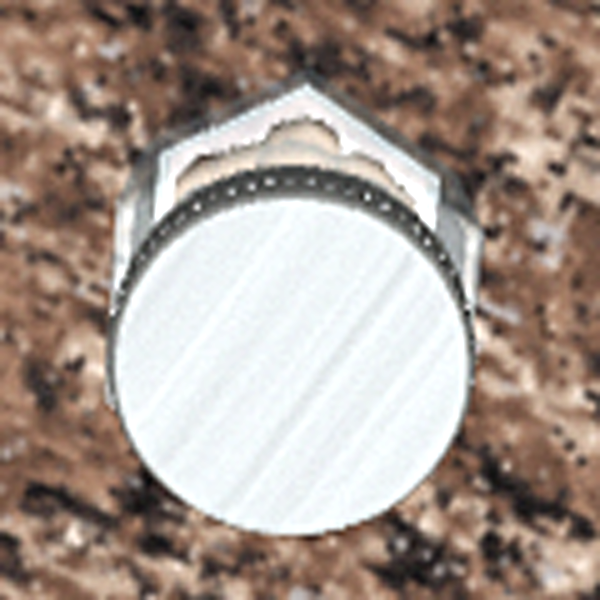

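```bash
python3 - <<'E'
import pickle
from h import *
s=pickle.load(open("w2.pkl","rb"))[0];E=extr("wrist",s)
o=np.array([260-.4,140-.4])
c=toplane(E,np.array([290.5,366])/5+o,.0906)[0];print("cap",c)
q=toplane(E,np.array([(308,79),(156,152),(440,182)])/5+o,0.0005)
for p in q:
    d=(p-c)[:2];print(p,np.hypot(*d),np.degrees(np.arctan2(d[1],d[0])))
for i in(1,2):
    d=(q[0]-q[i])[:2];print(np.hypot(*d),np.degrees(np.arctan2(d[1],d[0])))
best=[]
from scipy.optimize import least_squares
f=lambda v:(np.c_[v[0]+.037*np.cos(v[2]+np.array([0,-1,1])*np.pi/3),v[1]+.037*np.sin(v[2]+np.array([0,-1,1])*np.pi/3)]-q[:,:2]).ravel()
r=least_squares(f,[c[0],c[1],-2.7]);print(r.x,np.degrees(r.x[2])%60,r.fun)
E=extr("scene");print(proj(E,[c]),proj(extr("side"),[c]))
J=np.array([.334,.22,-.36,0,-.991,-1.457])
E
```

```text
cap [0.51047423 0.00752375 0.0906    ]
[ 0.47897323 -0.00386155  0.0005    ] 0.033495335512370564 -160.12879666216256
[ 5.06627032e-01 -2.60026500e-02  5.00000000e-04] 0.03374641320256474 -96.54612630694197
[0.48648318 0.03074931 0.0005    ] 0.033391572900779806 135.92881396101538
0.03542542907786854 141.3173764370263
0.03541624869474856 -102.24239406125699
[ 0.46744899 -0.00795671  0.34110695] 19.54398857077372 [ 0.02334399  0.00828246 -0.01102459 -0.00596203 -0.01231941 -0.00232043]
[[282.33490804 186.19578208]] [[351.94415676 222.2415455 ]]
```

Request:
play_rows(
  plan=[
    [[0,0,0,-0.008,-0.001,0,0],[0,0,0,-0.008,-0.001,0.02,0],[0,0,0,-0.008,-0.001,0.04,0],[0,0,0,-0.008,-0.001,0.06,0],[0,0,0,-0.008,-0.001,0.08,0],[0,0,0,-0.008,-0.001,0.09,0],[0,0,0,-0.008,-0.001,0.09,0]],
  ],
)

```text
t: 2.75
eef_pos: [0.5096, 0.0076, 0.0698]
tool_rot: [-0.222, 0.975, -0.0, -0.002]
force: [0.3, 0.2, -0.1]
width: 0.0852
finger_force: 0.0
```

Request:
play_rows(
  newtons=25,
  plan=[
    [[0,0,0,0,0,0.003,0.1],[0,0,0,0,0,0.003,0.2],[0,0,0,0,0,0.003,0.3],[0,0,0,0,0,0.003,0.4],[0,0,0,0,0,0.003,0.6],[0,0,0,0,0,0.003,0.6],[0,0,0,0,0,0.003,1],[0,0,0,0,0,0.003,1]],
  ],
)

```text
t: 3.55
eef_pos: [0.5118, 0.0092, 0.07]
tool_rot: [-0.223, 0.975, -0.0, 0.002]
force: [-0.2, 1.4, 6.0]
width: 0.0062
finger_force: 2.7
```

Request:
play_rows(
  newtons=100,
  plan=[
    [[0,0,0,0,0,0,1],[0,0,0,0,0,0,1],[0,0,0,0,0,0,1],[0,0,0,0,0,0,1],[0,0,0,0,0,0,1]],
  ],
)

```text
t: 4.05
eef_pos: [0.5117, 0.0091, 0.0698]
tool_rot: [-0.223, 0.975, -0.0, 0.002]
force: [-0.7, 0.2, 6.8]
width: 0.0006
finger_force: 3.1
```

```bash
python3 - <<'E'
from h import *
a=robot.capture("scene");b=robot.capture("side");w=robot.capture("wrist")
f=lambda i:cv2.resize(i[:,:,::-1],None,fx=2,fy=2,interpolation=cv2.INTER_CUBIC)
c=np.vstack([np.hstack([f(a[120:260,190:390]),f(b[160:300,230:430])]),cv2.resize(w[:,:,::-1][80:360,120:520],(800,320)) if 0 else np.hstack([w[:,:,::-1][90:390,120:520],np.zeros((300,400,3),np.uint8)])])
cv2.imwrite("pics/chk.png",c)
E
```

```text
(no output)
```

View pics/chk.png

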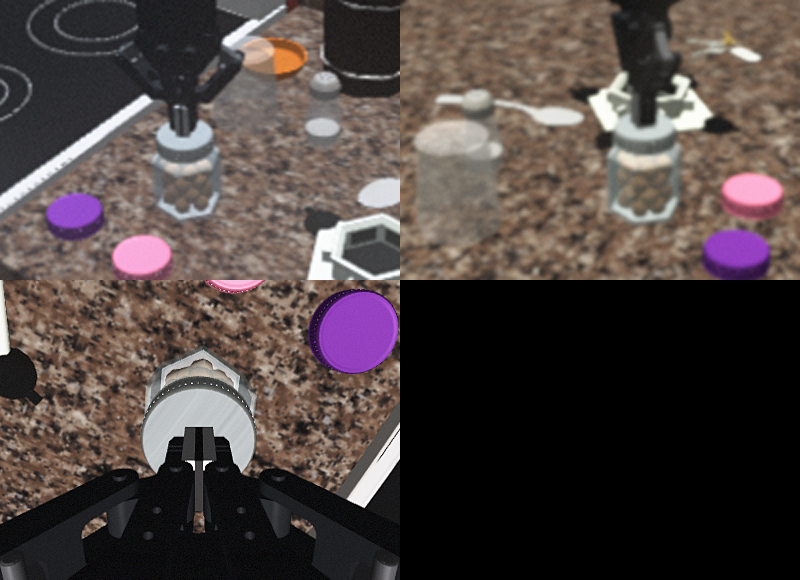

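```bash
python3 - <<'E'
from h import *
p=robot.camera_params("wrist");M=np.linalg.inv(p["mount"])
E=(p["camera_matrix"],p["distortion"],cv2.Rodrigues(M[:3,:3])[0],M[:3,3])
for z in(0,-.01,-.02,-.03,-.04):print(z,proj(E,[[0,0,z],[.011,0,z],[0,.043,z],[.011,.043,z]]).round().tolist())
s=robot.get_state();print(s)
w=robot.capture("wrist")[:,:,::-1];cv2.imwrite("pics/tip.png",cv2.resize(w[210:330,250:390],None,fx=5,fy=5,interpolation=cv2.INTER_CUBIC))
E
```

```text
0 [[320.0, 238.0], [320.0, 219.0], [396.0, 238.0], [397.0, 219.0]]
-0.01 [[320.0, 245.0], [320.0, 225.0], [400.0, 245.0], [402.0, 225.0]]
-0.02 [[320.0, 253.0], [320.0, 233.0], [405.0, 253.0], [407.0, 232.0]]
-0.03 [[320.0, 262.0], [320.0, 241.0], [411.0, 262.0], [413.0, 240.0]]
-0.04 [[320.0, 273.0], [320.0, 250.0], [417.0, 272.0], [419.0, 250.0]]
{'t': 4.2, 'joint_pos': array([ 3.35763322e-01,  3.45981043e-01, -4.55934654e-01,  9.63843683e-04,
       -7.65275111e-01, -1.45753923e+00]), 'dq': array([-4.55814485e-05,  2.11985208e-04,  7.88583989e-04, -1.22896148e-03,
        7.46862279e-04,  5.33148335e-04]), 'joint_torque': array([-2.98895510e-01, -2.95078003e+01,  1.23504281e+01,  2.58614928e+00,
        3.86482500e-02, -3.75099989e-04]), 'eef_pos': array([0.51169834, 0.00909424, 0.06979187]), 'tool_rot': array([-2.22966749e-01,  9.74824326e-01, -1.32253641e-04,  1.82874671e-03]), 'force': array([0.34077301, 0.72594077, 5.93972438]), 'torque': array([0.21005168, 0.09297404, 0.01934415]), 'finger_force': 3.0983650783309713, 'width': 6.376514921121368e-05}
```

View pics/tip.png

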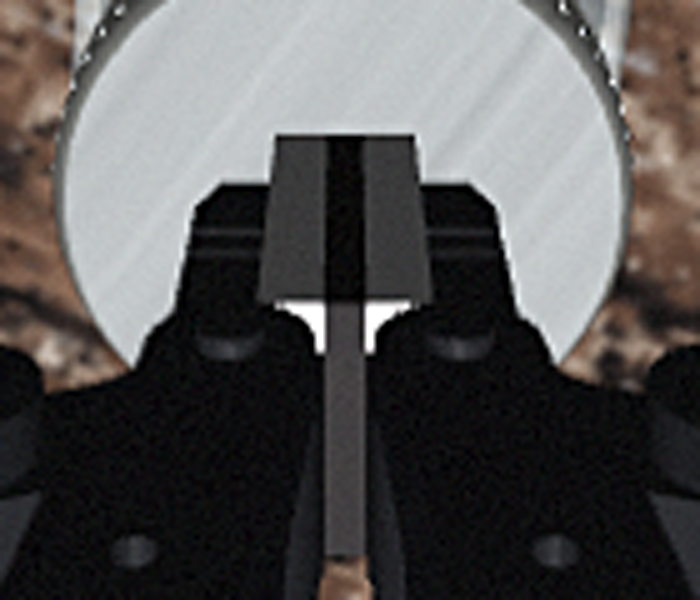

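Request:
play_rows(
  plan=[
    [[0,0,0,0,0,-0.015,1],[0,0,0,0,0,-0.04,0.5],[0,0,0,0,0,-0.07,0],[0,0,0,0,0,-0.09,0],[0,0,0,0,0,-0.09,0],[0,0,0,0,0,-0.09,0],[0,0,0,0,0,-0.09,0],[0,0,0,0,0,-0.09,0]],
  ],
)

```text
t: 5.05
eef_pos: [0.5094, 0.0085, 0.1571]
tool_rot: [-0.222, 0.975, -0.0, -0.001]
force: [-0.4, 0.9, -0.2]
width: 0.0857
finger_force: 0.0
```

```bash
python3 snap.py w3; python3 - <<'E'
from h import *
# compare with w2 by cap blob (grey, low saturation, bright) 
import pickle
for n in("w2","w3"):
    s,im=pickle.load(open(n+".pkl","rb"));E=extr("wrist",s)
    h=cv2.cvtColor(im,cv2.COLOR_RGB2HSV);m=((h[...,1]<50)&(h[...,2]>120)).astype(np.uint8)
    m[:, :260]=0;m[:,380:]=0;m=cv2.morphologyEx(m,cv2.MORPH_OPEN,np.ones((7,7)))
    k,l,st,c=cv2.connectedComponentsWithStats(m);i=1+st[1:,4].argmax();x,y,w,hh=st[i,:4]
    print(n,st[i],c[i],toplane(E,c[i],.0906))
E
```

```text
5.05 [0.5094 0.0085 0.1571] [-0.2224  0.9749 -0.     -0.0013] [ 0.336  0.238 -0.348 -0.    -0.987 -1.458]
w2 [ 283  179   71   68 3798] [317.87388099 212.65429173] [[0.51030466 0.0075951  0.0906    ]]
w3 [ 282  170   72   71 4030] [317.67468983 205.01861042] [[0.51032601 0.0075324  0.0906    ]]
```

Request:
play_rows(
  plan=[
    [[0,0,0,0,-0.001,0.03,0],[0,0,0,0,-0.001,0.06,0],[0,0,0,0,-0.001,0.08,0],[0,0,0,0,-0.001,0.095,0],[0,0,0,0,-0.001,0.105,0],[0,0,0,0,-0.001,0.111,0],[0,0,0,0,-0.001,0.111,0],[0,0,0,0,-0.001,0.111,0]],
  ],
)

```text
t: 5.9
eef_pos: [0.5111, 0.0079, 0.0478]
tool_rot: [-0.223, 0.975, -0.0, 0.001]
force: [-0.6, 0.6, 0.7]
width: 0.0856
finger_force: 0.0
```

Request:
play_rows(
  newtons=25,
  plan=[
    [[0,0,0,0,0,0,0.1],[0,0,0,0,0,0,0.2],[0,0,0,0,0,0,0.25],[0,0,0,0,0,0,0.3],[0,0,0,0,0,0,0.4],[0,0,0,0,0,0,0.4],[0,0,0,0,0,0,0.4]],
  ],
)

```text
t: 6.6
eef_pos: [0.5108, 0.008, 0.0479]
tool_rot: [-0.223, 0.975, 0.0, 0.0]
force: [-2.3, 1.8, 5.9]
width: 0.0593
finger_force: 26.5
```

Request:
play_rows(
  newtons=100,
  plan=[
    [[0,0,0,0,0,0,1],[0,0,0,0,0,0,1],[0,0,0,0,0,0,1],[0,0,0,0,0,-0.005,1],[0,0,0,0,0,-0.01,1],[0,0,0,0,0,-0.02,1],[0,0,0,0,0,-0.02,1]],
  ],
)

```text
t: 7.3
eef_pos: [0.5115, 0.0079, 0.0685]
tool_rot: [-0.223, 0.975, -0.0, 0.001]
force: [1.1, 0.4, -3.2]
width: 0.0574
finger_force: 107.1
```

Request:
play_rows(
  plan=[
    [[0,0,0,0,0,-0.02,1],[0,0,0,0,0,-0.04,1],[0,0,0,0,0,-0.055,1],[0,0,-0.01,0.013,-0.034,-0.06,1],[0,0,-0.02,0.026,-0.068,-0.06,1],[0,0,-0.03,0.039,-0.102,-0.06,1],[0,0,-0.05,0.052,-0.136,-0.06,1],[0,0,-0.06,0.065,-0.17,-0.06,1]],
  ],
)

```text
t: 8.1
eef_pos: [0.5254, -0.175, 0.1271]
tool_rot: [-0.252, 0.968, 0.0, -0.0]
force: [0.4, 0.5, -3.2]
width: 0.0573
finger_force: 107.9
```

Request:
play_rows(
  plan=[
    [[0,0,0,0.008,-0.018,0,1],[0,0,0,0.0134,-0.0335,0,1],[0,0,0,0.0134,-0.0335,0,1],[0,0,0,0.0134,-0.0335,0,1],[0,0,0,0.0134,-0.0335,0,1]],
  ],
)

```text
t: 8.6
eef_pos: [0.5302, -0.2086, 0.1272]
tool_rot: [-0.252, 0.968, 0.0, -0.0]
force: [1.0, 0.0, -3.6]
width: 0.0576
finger_force: 108.1
```

```bash
python3 snap.py w4; python3 - <<'E'
from h import *
a=robot.capture("scene")[:,:,::-1];b=robot.capture("side")[:,:,::-1];w=cv2.imread("pics/w4.png")
f=lambda i,k:cv2.resize(i,None,fx=k,fy=k,interpolation=cv2.INTER_CUBIC)
l=np.vstack([f(a[120:295,320:453],2)[:300],f(b[110:230,290:423],2)[:240]])
cv2.imwrite("pics/m4.png",np.hstack([l,f(w[60:240,225:435],2.5)[:540,:525] if 0 else cv2.resize(w[60:240,225:415],(530,540))]))
E
```

```text
8.6 [ 0.5302 -0.2086  0.1272] [-2.521e-01  9.677e-01  2.000e-04 -2.000e-04] [-0.091  0.365 -0.246 -0.    -0.961 -0.97 ]
```

View pics/m4.png

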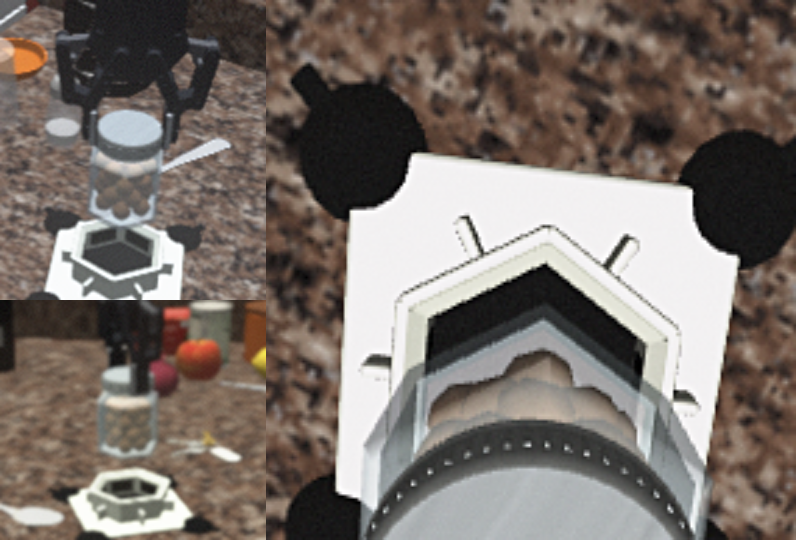

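```bash
python3 - <<'E'
import pickle
from h import *
s=pickle.load(open("w4.pkl","rb"))[0];E=extr("wrist",s)
g=lambda u:[225+(u[0]-266)*190/530,60+u[1]/3]
d=np.array([np.cos(np.radians(203.1)),np.sin(np.radians(203.1))])
print("foot",toplane(E,g((545,305)),.0795)[0,:2]-.037*d, toplane(E,g((545,322)),.0795)[0,:2]-.035*d)
print("brace",toplane(E,g((547,226)),.034)[0,:2]-.0488*d)
print(proj(E,[[.5284+.037*d[0],-.2094+.037*d[1],.0795]]))
E
```

```text
foot [ 0.53115922 -0.20816208] [ 0.53270401 -0.207031  ]
brace [ 0.52867499 -0.20936481]
[[325.43510267 157.24060783]]
```

Request:
play_rows(
  plan=[
    [[0,0,0,0.0005,0,0.015,1],[0,0,0,0.0005,0,0.03,1],[0,0,0,0.0005,0,0.04,1],[0,0,0,0.0005,0,0.044,1],[0,0,0,0.0005,0,0.047,1],[0,0,0,0.0005,0,0.05,1],[0,0,0,0.0005,0,0.053,1],[0,0,0,0.0005,0,0.053,1]],
  ],
)

```text
t: 9.55
eef_pos: [0.5305, -0.2101, 0.0775]
tool_rot: [-0.252, 0.968, -0.001, 0.001]
force: [-5.4, 2.3, 10.3]
width: 0.0574
finger_force: 109.6
```

Request:
play_rows(
  plan=[
    [[0,0,0,0.001,0.001,0,1],[0,0,0,0.001,0.001,0,1],[0,0,0,0.001,0.001,0.002,1],[0,0,0,0.001,0.001,0.002,1]],
  ],
)

```text
t: 9.95
eef_pos: [0.5299, -0.21, 0.077]
tool_rot: [-0.252, 0.968, -0.002, 0.002]
force: [-6.7, 1.6, 16.6]
width: 0.0571
finger_force: 110.3
```

Request:
play_rows(
  plan=[
    [[0,0,0,0.002,0.001,-0.003,1],[0,0,0,0.002,0.001,-0.003,1],[0,0,0,0.002,0.001,-0.001,1],[0,0,0,0.002,0.001,0.001,1],[0,0,0,0.002,0.001,0.001,1]],
  ],
)

```text
t: 10.45
eef_pos: [0.5266, -0.2093, 0.0706]
tool_rot: [-0.252, 0.968, 0.0, -0.0]
force: [1.8, 0.1, -4.3]
width: 0.0573
finger_force: 108.0
```

```bash
python3 - <<'E'
from h import *
s=robot.get_state()
for k in("force","torque","eef_pos","tool_rot"):print(k,s[k].round(4))
E
```

```text
force [ 1.7849  0.0941 -4.2577]
torque [-0.1059 -0.4729 -0.003 ]
eef_pos [ 0.5266 -0.2093  0.0706]
tool_rot [-2.517e-01  9.678e-01  0.000e+00 -1.000e-04]
```

Request:
play_rows(
  plan=[
    [[0,0,0,0,0,0.004,1],[0,0,0,0,0,0.008,1],[0,0,0,0,0,0.012,1],[0,0,0,0,0,0.015,1],[0,0,0,0,0,0.017,1],[0,0,0,0,0,0.018,1],[0,0,0,0,0,0.018,1]],
  ],
)

```text
t: 11.15
eef_pos: [0.527, -0.2092, 0.0546]
tool_rot: [-0.252, 0.968, -0.0, 0.001]
force: [-0.8, 1.8, 4.4]
width: 0.0575
finger_force: 109.1
```

```bash
python3 - <<'E'
from h import *
s=robot.get_state()
for k in("force","torque","eef_pos","tool_rot","joint_pos"):print(k,s[k].round(4))
E
```

```text
force [-0.7679  1.8359  4.3662]
torque [ 0.6146  0.0061 -0.0153]
eef_pos [ 0.527  -0.2092  0.0546]
tool_rot [-2.520e-01  9.677e-01 -3.000e-04  6.000e-04]
joint_pos [-9.200e-02  4.457e-01 -3.338e-01  3.000e-04 -7.898e-01 -9.694e-01]
```

Request:
play_rows(
  plan=[
    [[0,0,0,0,0,0.002,1],[0,0,0,0,0,0.002,1],[0,0,0,0,0,0.002,1],[0,0,0,0,0,0.002,1],[0,0,0,0,0,0.002,1],[0,0,0,0,0,0.002,1]],
  ],
)

```text
t: 11.75
eef_pos: [0.5272, -0.2092, 0.0544]
tool_rot: [-0.252, 0.968, -0.001, 0.001]
force: [-2.7, 4.8, 13.4]
width: 0.0576
finger_force: 110.1
```

Request:
play_rows(
  newtons=120,
  plan=[
    [[0,0,-0.06,0,0,0,1],[0,0,-0.12,0,0,0,1],[0,0,-0.18,0,0,0,1],[0,0,-0.24,0,0,0,1],[0,0,-0.3,0,0,-0.0005,1],[0,0,-0.3,0,0,-0.0005,1]],
  ],
)

```text
t: 12.35
eef_pos: [0.5288, -0.2098, 0.0551]
tool_rot: [-0.394, 0.919, -0.002, 0.002]
force: [-0.5, 2.7, 11.8]
width: 0.0568
finger_force: 125.5
```

```bash
cat >st.py <<'E'
from h import *
s=robot.get_state()
for k in("force","torque","eef_pos","tool_rot"):print(k,s[k].round(4))
q=s["tool_rot"];print("yaw",2*np.arctan2(-q[0],q[1]))
E
python3 st.py
```

```text
force [-0.5089  2.7481 11.805 ]
torque [ 0.6113  0.0403 -0.0392]
eef_pos [ 0.5288 -0.2098  0.0551]
tool_rot [-0.3945  0.9189 -0.002   0.0023]
yaw 0.8110312727135865
```

Request:
play_rows(
  plan=[
    [[0,0,-0.08,0,0,0,1],[0,0,-0.16,0,0,-0.0005,1],[0,0,-0.24,0,0,-0.0005,1],[0,0,-0.32,0,0,-0.001,1],[0,0,-0.4,0,0,-0.001,1]],
  ],
)

```text
t: 12.85
eef_pos: [0.5301, -0.2099, 0.0561]
tool_rot: [-0.57, 0.822, -0.003, 0.003]
force: [2.2, 2.1, 10.0]
width: 0.0572
finger_force: 126.1
```

```bash
python3 st.py
```

```text
force [ 2.1679  2.0944 10.0354]
torque [ 0.693  -0.6567 -0.4142]
eef_pos [ 0.5301 -0.2099  0.0561]
tool_rot [-0.5696  0.8219 -0.0032  0.003 ]
yaw 1.2120418504362551
```

Request:
play_rows(
  plan=[
    [[0,0,-0.08,0,0,0,1],[0,0,-0.16,0,0,-0.0005,1],[0,0,-0.24,0,0,-0.001,1],[0,0,-0.32,0,0,-0.001,1],[0,0,-0.38,0,0,-0.001,1],[0,0,-0.42,0,0,-0.001,1],[0,0,-0.42,0,0,-0.001,1],[0,0,-0.42,0,0,-0.001,1]],
  ],
)

```text
t: 13.65
eef_pos: [0.5291, -0.21, 0.0566]
tool_rot: [0.728, -0.686, 0.003, -0.001]
force: [1.1, 1.4, 7.5]
width: 0.0569
finger_force: 126.4
```

```bash
python3 st.py
```

```text
force [1.1307 1.4025 7.4554]
torque [ 0.2778 -0.3243  0.0538]
eef_pos [ 0.5291 -0.21    0.0566]
tool_rot [ 0.728  -0.6856  0.0029 -0.0013]
yaw -4.652425895678545
```

Request:
play_rows(
  plan=[
    [[0,0,0,0,0,-0.001,1],[0,0,0,0,0,-0.001,1],[0,0,0,0,0,-0.002,1],[0,0,0,0,0,-0.002,1],[0,0,0,0,0,-0.003,1],[0,0,0,0,0,-0.003,1]],
  ],
)

```text
t: 14.25
eef_pos: [0.5268, -0.2095, 0.0568]
tool_rot: [0.727, -0.686, 0.0, -0.0]
force: [2.4, -0.6, 3.2]
width: 0.057
finger_force: 127.0
```

```bash
python3 st.py
```

```text
force [ 2.3951 -0.565   3.2009]
torque [-0.1623 -0.8214 -0.0486]
eef_pos [ 0.5268 -0.2095  0.0568]
tool_rot [ 7.273e-01 -6.863e-01  4.000e-04 -2.000e-04]
yaw -4.654383680011184
```

Request:
play_rows(
  plan=[
    [[0,0,0,0,0,-0.001,1],[0,0,0,0,0,-0.002,1],[0,0,0,0,0,-0.003,1],[0,0,0,0,0,-0.003,1],[0,0,0,0,0,-0.003,1]],
  ],
)

```text
t: 14.75
eef_pos: [0.5254, -0.2091, 0.0593]
tool_rot: [0.727, -0.686, -0.001, 0.001]
force: [1.1, 0.5, -1.7]
width: 0.0571
finger_force: 127.5
```

```bash
python3 st.py
```

```text
force [ 1.0676  0.5072 -1.7159]
torque [ 0.0391 -0.3125  0.0257]
eef_pos [ 0.5254 -0.2091  0.0593]
tool_rot [ 7.273e-01 -6.864e-01 -1.000e-03  5.000e-04]
yaw -4.654566959153798
```

Request:
play_rows(
  plan=[
    [[0,0,0,0,-0.002,0,1],[0,0,0,0,-0.002,-0.003,1],[0,0,0,0,-0.002,-0.007,1],[0,0,0,0,-0.002,-0.012,1],[0,0,0,0,-0.002,-0.018,1],[0,0,0,0,-0.002,-0.023,1],[0,0,0,0,-0.002,-0.023,1],[0,0,0,0,-0.002,-0.023,1]],
  ],
)

```text
t: 15.55
eef_pos: [0.5283, -0.2092, 0.083]
tool_rot: [0.727, -0.686, 0.0, -0.0]
force: [-0.4, 0.6, -0.4]
width: 0.0569
finger_force: 127.5
```

```bash
python3 st.py; python3 - <<'E'
from h import *
# check jar seated / cap separate via side view difference: print column profile at cap & rim, no viewing
b=robot.capture("side");E=extr("side")
for z in(.0,.034,.074,.092,.106,.123):print(z,proj(E,[[.528,-.2094,z]]).round(1))
s=robot.capture("scene");E=extr("scene")
u,v=proj(E,[[.528,-.2094,.10]])[0].astype(int)
for y in range(v-22,v+34,2):print(y,s[y,u-6:u+7].mean(0).astype(int),end=' ')
print();print([(z,proj(E,[[.528,-.2094,z]])[0].round(0).tolist()) for z in(.034,.068,.074,.092,.106,.123)])
E
```

```text
force [-0.3864  0.6396 -0.368 ]
torque [ 0.0133  0.0345 -0.0037]
eef_pos [ 0.5283 -0.2092  0.083 ]
tool_rot [ 7.273e-01 -6.863e-01  1.000e-04 -2.000e-04]
yaw -4.654481342624821
0.0 [[354.6 214.9]]
0.034 [[354.6 201.9]]
0.074 [[354.6 186.2]]
0.092 [[354.6 179. ]]
0.106 [[354.7 173.3]]
0.123 [[354.7 166.3]]
192 [46 45 46] 194 [47 46 48] 196 [81 85 89] 198 [ 96 100 104] 200 [ 99 104 109] 202 [101 106 111] 204 [104 110 114] 206 [112 117 122] 208 [121 126 132] 210 [122 128 134] 212 [123 129 135] 214 [104 108 112] 216 [81 83 86] 218 [78 80 82] 220 [79 81 83] 222 [111 108 109] 224 [168 134 111] 226 [159 154 148] 228 [157 162 166] 230 [116 114 112] 232 [151 148 145] 234 [216 212 208] 236 [205 199 193] 238 [177 174 170] 240 [125 123 121] 242 [113 105  98] 244 [113 105  98] 246 [109 102  98] 
[(0.034, [379.0, 242.0]), (0.068, [381.0, 228.0]), (0.074, [381.0, 226.0]), (0.092, [381.0, 218.0]), (0.106, [382.0, 212.0]), (0.123, [383.0, 205.0])]
```

```bash
python3 -c "
from cell import robot
print(robot.finish_job())"
```

```text
the job is handed in; nothing more can be done
None
```

I handed the job in with the jar seated in the brace, its cap unscrewed by about 1.1 rad and held level about 16 mm above the mouth; I inferred this end state from pose and force readings, with no final picture viewed, and no verdict came back.

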